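# Ready the compaction table

### The job

Make the bench compaction table ready for the next prism: with the scraper block, push the three broken mortar pieces off the steel plate into the catch tray at its end, keeping the fingers off them, and stand the scraper back in its shallow tray. Then set the empty mould down, upright, in the middle of the plate and lengthwise with it. Last, throw the ball lever out of its middle notch into the end notch marked by the raised arrowhead, leave it fully home, and do not disturb the other things on the bench.

Things in the scene. Friction and masses are not known exactly. Their poses are not given: they have to be found in the camera images.
- shaker: Bench compaction table, fixed: a flat steel plate 140 (x) x 240 (y) mm with its top 60 mm above the bench, open all round. Origin at bench level under the plate's centre. An open aluminium catch tray, as wide as the plate, adjoins its +y end from y = +120 to +250 mm; its floor is 4 mm and its rim 50 mm above the bench.
- frag_a: Broken grey mortar piece on the plate, about 48 x 30 mm and 24 mm high. Origin at the centre of its underside.
- frag_b: Broken grey mortar piece on the plate, about 42 x 32 mm and 26 mm high. Origin at the centre of its underside.
- frag_c: Broken grey mortar piece on the plate, about 36 x 28 mm and 22 mm high. Origin at the centre of its underside.
- rest: Shallow open aluminium tray for the scraper, fixed: 170 (x) x 80 (y) mm outside, 4 mm walls, rim 14 mm and floor 4 mm above the bench. Origin at bench level under its centre.
- scraper: Scraper block standing on its rubber edge in the shallow tray: 130 mm long (x), 90 mm tall (z); the lower 24 mm is a black rubber strip 24 mm thick, above it a pale wooden block 28 mm thick (y). 0.2 kg. Origin at the centre of the rubber edge's underside.
- mould: Empty prism mould, dark steel: an open-topped trough 180 mm long (x), 56 mm wide (y), 50 mm high, walls 7 mm, about 0.55 kg, standing on the bench. Origin at the centre of its underside.
- console: Lever console, fixed box: 130 mm (x, from -60 to +70) x 158 mm (y), top 120 mm above the bench. In its top is a gate: a lane along y, centred 24 mm on the -x side of the notches, from which three notches 24 mm wide open towards +x, at y = -43, 0 and +43 mm, divided by teeth. Origin at bench level, below the middle notch.
- sweep (a joint): Swing of the lever along the lane (rad) about a pivot 30 mm above the bench at the console's origin, axis along the console's x; 0 in the middle notch, + leans towards the console's +y. The end notches are at -0.45 and +0.45, each with about 0.06 of play. Moves easily in the lane and stays where it is left; blocked by the teeth while in a notch.
- latch (a joint): Tilt of the lever (rad) about the same pivot, crosswise to the swing: 0 = spring-held fully home in a notch, + leans towards the console's -x, out of the notch; it clears the teeth beyond 0.17 and stops at 0.28. The spring pulls with 2 N at the knob when home, about 5 N in the lane.
- lever_knob (a point): Centre of the lever's black ball, 36 mm across, on a 12 mm shaft, 160 mm from the pivot (190 mm above the bench in the middle notch).
- lever_neck (a point): Point on the lever's shaft 90 mm from the pivot, at the level of the gate.
- mark: Raised brass arrowhead (two bars in a V, about 35 x 35 mm, 6 mm high) on the console's top beside one of the two end notches, pointing at it; the other end notch has a plain brass disc. Origin: the arrow's tip, 28 mm on the console's +x side of the notch's seat.
- mark_notch (a point): Where the lever's shaft stands when it is home in the marked notch, at the level of the console's top (z = 120 mm).
- oil: White plastic bottle, 64 mm across, 170 mm tall; a bystander, to be left alone. Origin at its underside's centre.
- core: Grey mortar cylinder, 70 mm across, 100 mm tall; a bystander, to be left alone. Origin at its underside's centre.
- mallet: Hammer lying on the bench; a bystander, to be left alone. Origin at its underside's centre.
- cup: White mug, 80 mm across, 90 mm tall; a bystander, to be left alone. Origin at its underside's centre.
- cube: Grey mortar cube of 70 mm; a bystander, to be left alone. Origin at its underside's centre.
- spanner: Open-ended spanner lying on the bench; a bystander, to be left alone. Origin at its underside's centre.
- bowl: Small steel bowl, 90 mm across; a bystander, to be left alone. Origin at its underside's centre.
Not all that is in view belongs to the job. Of the things that look like the rest, take the one that is farthest to the robot's right at the start.

How it is judged:
By the outcome, as a careful person would: the job done as asked, in the order asked, and still so for the second after the job is handed in, with the robot touching nothing.
It also fails if it takes over 72 s, if anything falls off the work surface, if the arm or the gripper's body presses on something with over 40 N, if the wrist force passes 120 N, or if a joint passes its speed limit or range.

### The arm

A 6-joint arm with a two-finger parallel gripper is mounted at the origin on the work surface. World frame = base frame: x ahead of the robot, y to its left, z up, the work surface at z = 0. Lengths are in m, angles in rad, forces in N, time in s.
With the tool pointing down it reaches from about 0.4 to 0.825 m from the base axis. Payload 7 kg.
Tool frame: the origin (TCP) lies on the centre line of the jaws, within the pads' length; the fingertips stand 22 mm ahead of it and the grasp point (between the pads) lies 3 mm ahead of it; z points along the fingers, y is the line along which they close (so a half turn about z gives the same grasp; the last joint's range is limited). The gripper opens to 88 mm and grips with 3 to 60 N. Pads are 19 mm wide; open, the fingers measure 130 mm over their backs; the gripper's body (78 mm by 193 mm) begins 47 mm behind the grasp point.
Start: joints at [1.614, 0.359, 0.012, 0, -1.224, -0.288], TCP at [0.164, 0.655, 0.249] pointing down, gripper open.
Joint ranges: [-3.07, 3.07], [-1.43, 2.12], [-1.02, 1.25], [-3.03, 1.67], [-3.05, -0], [-3.03, 3.03]. Speed limits (rad/s): [2.39, 2.39, 3.01, 3.14, 3.14, 3.14].

### API

Orientations are given as [roll, pitch, yaw] about the fixed x, y, z axes, in that order (R = Rz(yaw) Ry(pitch) Rx(roll)).
In Python, from station import arm gives the robot as it stands.
- The arm moves only by the tool arm_command, never from a script. Its argument "series" is one flat list of numbers, 7 for each row, row after row: the turn, a rotation vector about the tool's x, y, z each as a share of 90 degrees, from -1 to 1, then the shift along the tool's x, y, z each as a share of 0.1 m, from -1 to 1, then the opening, from 0 (shut) to 1 (fully open). A call has 1 to 8 rows; each row is the pose to reach, as a shift and turn from the pose commanded when the call began, along the tool's axes at that moment; what a row does not reach only later rows make up. A row lasts 1/8 s, in which the tool goes at most 62.5 mm and 10.7 degrees, less where a joint would pass 70% of its speed; a pose out of reach is approached as far as the arm can. A call with a number of a shift or a turn outside -1 to 1 is refused whole. A call with a gripper value outside its range is refused whole. The fingers move at their own pace and stop on an object; "force" is the grip in N (left out, the last holds). Time passes only in rows, so rows that repeat a pose let the fingers close. It gives the time, the measured TCP pose, the force, the opening and the grip force at its end, in the units of the state.
- arm.get_state(): the state, without advancing time (a new reading comes with each control period).
- arm.grab_frame(name): name is "side" or "top" or "wrist"; returns the picture (400x640x3 uint8, blue, green, red); there is no depth.
- arm.camera_model(name): a dict with "fovy" (degrees; the focal length in pixels is half the picture's height over the tangent of half this angle, whatever the lens; pixels are square), "cx", "cy" (the principal point, pixels), "pose" (4x4, takes a point from camera to world coordinates). Camera axes: x right, y down, z forward; pixel columns grow to the right and rows downward; lengths in m; the calibration is good to about 2 mm. A picture is of the moment at which its call begins: read the wrist's pose just before it. camera_model takes no time and is no camera call; for the wrist camera it gives the pose at the moment of the call.
- arm.job_done(): hands the job in; it is judged then, once.
The state is a dict: "t": time; "q": joint angles; "qd": joint speeds; "joint_efforts": joint torques, N m; "eef_pos": TCP position; "ee_rot": TCP orientation; "force": force on the tool from outside, world axes, zero at the start; "moment": the same for the moment, N m; "width": finger opening in m; "gripper_force": force on a finger pad.
Only numpy, scipy, OpenCV 4.12 (cv2) and the standard library are available. Lean on these libraries where they do the work, as an engineer would, in place of code of your own. Each camera call takes 0.05 s, during which the arm holds its last target. There are 200 camera calls.

## Working session

There is one attempt and no reset: what is moved stays moved. The work goes in short steps, Python scripts to look and compute and a tool call to move; the robot and the scene stay as the last step left them, time stands still between calls to the robot, and variables do not carry over. Pictures are saved under pics/ and viewed, at most 10 in all, crops included, and the job is handed in when it is done.

Besides the shell and the picture viewer there is one more tool, called after "Call:" by a JSON object that holds its "api" and its "payload". arm_command: Moves the arm, as the interface text tells. Its arguments: {"type":"object","properties":{"series":{"type":"array"},"force":{"type":"number"}},"required":["series"]}

```bash
ls; mkdir -p pics; python3 - <<'E'
from station import arm
import cv2,numpy as np
np.set_printoptions(precision=4,suppress=True)
for n in("top","side","wrist"):
    m=arm.camera_model(n);print(n,m["fovy"],m["cx"],m["cy"],{k:v for k,v in m.items() if k not in("fovy","cx","cy","pose")});print(np.array(m["pose"]))
    cv2.imwrite(f"pics/{n}0.png",arm.grab_frame(n))
print(arm.get_state())
E
```

```text
pics
top 51.71929869291914 314.7499017288419 204.70919793736084 {}
[[ 0.0296 -0.9972  0.0692  0.4955]
 [-0.9995 -0.0287  0.0142  0.013 ]
 [-0.0121 -0.0696 -0.9975  1.14  ]
 [ 0.      0.      0.      1.    ]]
side 55.906693891297564 321.04205044746897 196.52902726860958 {}
[[ 0.9742 -0.1472  0.1713  0.3573]
 [-0.2255 -0.5899  0.7753 -0.863 ]
 [-0.0131 -0.7939 -0.6079  0.8384]
 [ 0.      0.      0.      1.    ]]
wrist 64.45698807909665 322.1934122674726 200.65627180004 {}
[[-0.2417 -0.9367 -0.2535  0.231 ]
 [-0.9703  0.2338  0.0614  0.6378]
 [ 0.0017  0.2608 -0.9654  0.385 ]
 [ 0.      0.      0.      1.    ]]
{'t': 0.15, 'q': array([ 1.6141,  0.3592,  0.0113, -0.0002, -1.2241, -0.2881]), 'qd': array([-0.0007, -0.0033,  0.0037, -0.    ,  0.0009,  0.0001]), 'joint_efforts': array([ -0.0011, -58.3278,  29.3292,   7.0012,   0.0088,  -0.0001]), 'eef_pos': array([0.1635, 0.6545, 0.2478]), 'ee_rot': array([ 3.1403, -0.0001, -0.2449]), 'force': array([-0.7539,  0.7351,  0.595 ]), 'moment': array([0.0397, 0.0449, 0.0403]), 'gripper_force': 0.0, 'width': 0.08756781660288586}
```

View pics/top0.png

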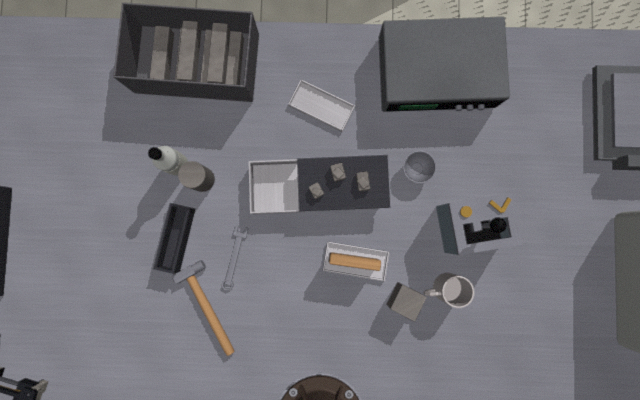

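View pics/side0.png

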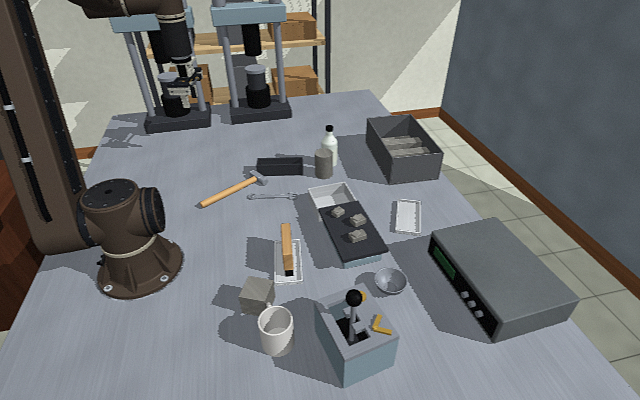

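Top view: the shallow trays are at (322,105), empty, and (355,262), holding the scraper. The second is farther to the robot's right (-y is image right) and it holds the scraper, so it is the rest. The plate is around (343,184) with its catch tray on the left (275,187), the mould at (175,238), and the console at about (478,230) with the knob at (498,226), the arrow at (500,205) and the disc at (466,212). I'll confirm in an enlarged crop.

```bash
python3 - <<'E'
import cv2,numpy as np
im=cv2.imread("pics/top0.png")
a=cv2.resize(im[145:285,235:395],None,fx=3.6,fy=3.6,interpolation=cv2.INTER_CUBIC)  # 576x504
b=cv2.resize(im[195:260,435:525],(0,0),fx=2.4,fy=2.4,interpolation=cv2.INTER_CUBIC)
c=cv2.resize(im[200:280,150:205],(0,0),fx=3.6,fy=3.6,interpolation=cv2.INTER_CUBIC)
out=np.zeros((504,800,3),np.uint8);out[:a.shape[0],:a.shape[1]]=a
out[:b.shape[0],580:580+b.shape[1]]=b
out[170:170+c.shape[0],580:580+c.shape[1]]=c
cv2.imwrite("pics/crop1.png",out)
E
```

```text
(no output)
```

View pics/crop1.png

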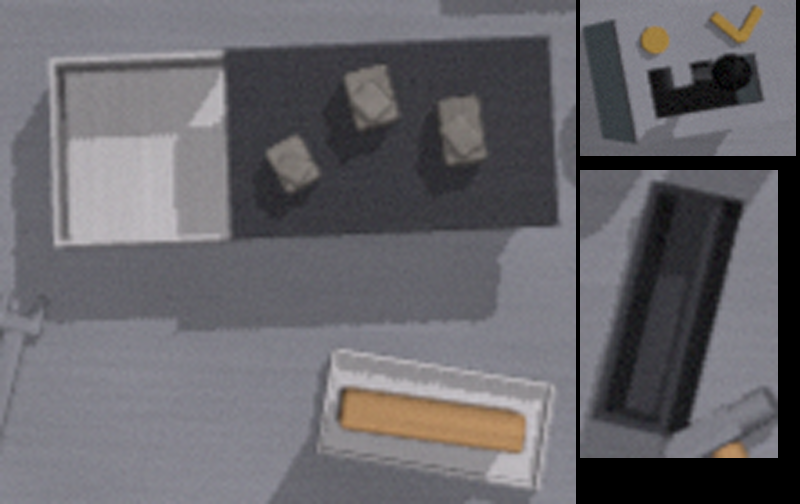

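Crop: tan fragments lie on the plate at (372,97), (462,130) and (293,164). The scraper stands in the lower rest. The brass arrow tip at (741,42) is on the image-right (-y) end of the gate, and the disc at (655,40) is on the other end.

```bash
cat > h.py <<'E'
import cv2,numpy as np
from station import arm
np.set_printoptions(precision=4,suppress=True)
def back(m,uv,z):
    f=200/np.tan(np.radians(m["fovy"]/2));P=np.array(m["pose"])
    uv=np.atleast_2d(uv).astype(float)
    d=np.c_[(uv[:,0]-m["cx"])/f,(uv[:,1]-m["cy"])/f,np.ones(len(uv))]@P[:3,:3].T
    return P[:3,3]+d*((z-P[2,3])/d[:,2])[:,None]
def proj(m,X):
    f=200/np.tan(np.radians(m["fovy"]/2));P=np.array(m["pose"])
    c=(np.atleast_2d(X)-P[:3,3])@P[:3,:3]
    return np.c_[f*c[:,0]/c[:,2]+m["cx"],f*c[:,1]/c[:,2]+m["cy"]]
E
python3 - <<'E'
from h import *
m=arm.camera_model("top")
A=lambda p:np.array(p)/3.6+[235-.36,145-.36]
B=lambda p:(np.array(p)-[580,0])/2.4+[435-.3,195-.3]
C=lambda p:(np.array(p)-[580,170])/3.6+[150-.36,200-.36]
def rep(n,uv,z):
    X=back(m,uv,z)[:,:2]; print(n,X.tolist() if 0 else X,"cen",X.mean(0))
    if len(X)==4:
        d=np.roll(X,-1,0)-X; print("  len",np.linalg.norm(d,axis=1),"ang",np.degrees(np.arctan2(d[:,1],d[:,0])))
rep("plate",A([(224,48),(548,38),(558,226),(230,240)]),.06)
rep("tray",A([(50,58),(224,50),(230,240),(56,245)]),.05)
rep("rest",A([(334,350),(553,383),(540,488),(319,452)]),.014)
rep("scr",A([(344,387),(526,410),(523,452),(340,426)]),.09)
rep("mould",C([(652,183),(743,203),(688,432),(594,418)]),.05)
rep("frag",A([(372,97),(462,130),(293,164)]),.075)
rep("gate",B([(650,70),(755,54),(763,101),(657,117)]),.12)
rep("ctop",B([(613,20),(635,142)]),.12)
rep("tip",B([(741,42)]),.126);rep("disc",B([(655,40)]),.122);rep("knob",B([(733,72)]),.19)
E
```

```text
plate [[ 0.693   0.0793]
 [ 0.7069 -0.1581]
 [ 0.569  -0.1678]
 [ 0.5519  0.0704]] cen [ 0.6302 -0.044 ]
  len [0.2379 0.1383 0.2387 0.1414] ang [ -86.6482 -175.994    94.1035    3.6398]
tray [[0.6838 0.2089]
 [0.6934 0.0799]
 [0.5524 0.0709]
 [0.5451 0.1989]] cen [0.6187 0.1396]
  len [0.1294 0.1412 0.1282 0.1391] ang [ -85.7741 -176.3414   93.3046    4.1583]
rest [[ 0.4735 -0.0084]
 [ 0.4537 -0.1737]
 [ 0.3752 -0.1654]
 [ 0.3968  0.0008]] cen [ 0.4248 -0.0867]
  len [0.1665 0.0789 0.1675 0.0772] ang [-96.8338 173.917   82.5763  -6.82  ]
scr [[ 0.4493 -0.0147]
 [ 0.4371 -0.1426]
 [ 0.4079 -0.141 ]
 [ 0.422  -0.0126]] cen [ 0.4291 -0.0777]
  len [0.1285 0.0293 0.1292 0.0274] ang [-95.4427 176.9567  83.7097  -4.3389]
mould [[0.564  0.4145]
 [0.5511 0.3463]
 [0.3826 0.3782]
 [0.3907 0.4478]] cen [0.4721 0.3967]
  len [0.0694 0.1715 0.07   0.1765] ang [-100.6649  169.267    83.4222  -10.8592]
frag [[ 0.6575 -0.0297]
 [ 0.6353 -0.0951]
 [ 0.6073  0.0259]] cen [ 0.6333 -0.0329]
gate [[ 0.5296 -0.3405]
 [ 0.5492 -0.4475]
 [ 0.5014 -0.4555]
 [ 0.4819 -0.3478]] cen [ 0.5155 -0.3978]
  len [0.1088 0.0485 0.1094 0.0483] ang [ -79.6599 -170.5132  100.2643    8.7272]
ctop [[ 0.5799 -0.3024]
 [ 0.4558 -0.3256]] cen [ 0.5179 -0.314 ]
tip [[ 0.5607 -0.4306]] cen [ 0.5607 -0.4306]
disc [[ 0.5605 -0.3448]] cen [ 0.5605 -0.3448]
knob [[ 0.5277 -0.395 ]] cen [ 0.5277 -0.395 ]
```

Call:
{"api": "arm_command", "payload": {"series": [0, 0, 0, 0.45, 0.22, 0, 1, 0, 0, 0, 0.9, 0.44, 0, 1]}}

```text
t: 0.4
eef_pos: [0.2406, 0.5896, 0.2479]
ee_rot: [3.141, -0.0, -0.243]
force: [0.4, 0.8, -0.1]
width: 0.0878
gripper_force: 0.0
```

Call:
{"api": "arm_command", "payload": {"series": [0, 0, 0, 0.45, 0.22, 0, 1, 0, 0, 0, 0.9, 0.44, 0, 1]}}

```text
t: 0.65
eef_pos: [0.3179, 0.5246, 0.2484]
ee_rot: [3.141, 0.0, -0.245]
force: [0.4, 0.5, 0.2]
width: 0.088
gripper_force: 0.0
```

Call:
{"api": "arm_command", "payload": {"series": [0, 0, 0, 0.45, 0.22, 0, 1, 0, 0, 0, 0.9, 0.44, 0, 1]}}

```text
t: 0.9
eef_pos: [0.3945, 0.4601, 0.2484]
ee_rot: [3.141, 0.0, -0.245]
force: [0.7, 0.5, 0.6]
width: 0.0876
gripper_force: 0.0
```

Call:
{"api": "arm_command", "payload": {"series": [0, 0, 0, 0.45, 0.22, 0, 1, 0, 0, 0, 0.9, 0.44, 0, 1, 0, 0, 0, 0.9, 0.44, 0, 1, 0, 0, 0, 0.9, 0.44, 0, 1]}}

```text
t: 1.4
eef_pos: [0.4702, 0.3966, 0.2483]
ee_rot: [3.141, 0.0, -0.246]
force: [-0.6, -0.7, -0.1]
width: 0.0876
gripper_force: 0.0
```

```bash
python3 - <<'E'
from h import *
s=arm.get_state();print(s["t"],s["eef_pos"],s["ee_rot"],s["qd"])
m=arm.camera_model("wrist");im=arm.grab_frame("wrist");np.save("mw1.npy",m,allow_pickle=True)
cv2.imwrite("pics/w1.png",im)
E
```

```text
1.4 [0.4702 0.3966 0.2483] [ 3.1412  0.0004 -0.2458] [ 0.0233 -0.0035  0.0023 -0.0008 -0.0005 -0.0003]
```

View pics/w1.png

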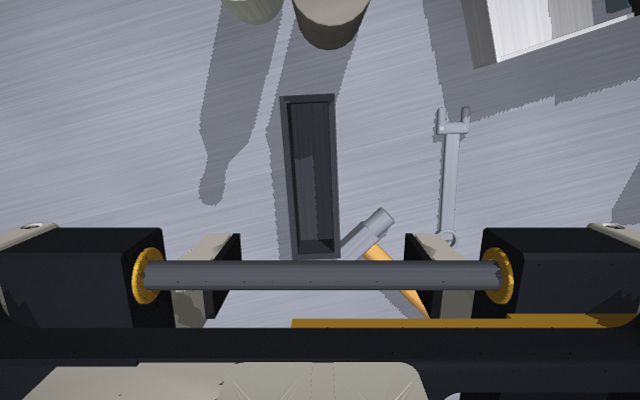

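The mould's rim corners are at about (280,97), (335,95), (340,256) and (292,259). The hammer head at (368,232) is close to its near right corner.

```bash
python3 - <<'E'
from h import *
m=np.load("mw1.npy",allow_pickle=True).item()
X=back(m,[(280,97),(335,95),(340,256),(292,259)],.05)[:,:2]
d=np.roll(X,-1,0)-X;print(X,X.mean(0),np.linalg.norm(d,axis=1),np.degrees(np.arctan2(d[:,1],d[:,0])))
print(back(m,[(342,243),(380,210),(395,222),(352,258)],.015))
print(proj(m,[[.4702,.3966,.05]]))
im=cv2.imread("pics/w1.png");c=cv2.resize(im[80:275,260:410],None,fx=3,fy=3,interpolation=cv2.INTER_CUBIC);cv2.imwrite("pics/w1c.png",c)
E
```

```text
[[0.5648 0.4165]
 [0.5532 0.3624]
 [0.3807 0.3976]
 [0.3905 0.4522]] [0.4723 0.4072] [0.0554 0.1761 0.0554 0.1779] [-102.0547  168.4385   79.8384  -11.57  ]
[[0.381  0.393  0.015 ]
 [0.4119 0.3383 0.015 ]
 [0.3922 0.3234 0.015 ]
 [0.3579 0.3853 0.015 ]]
[[321.9895 181.7097]]
```

View pics/w1c.png

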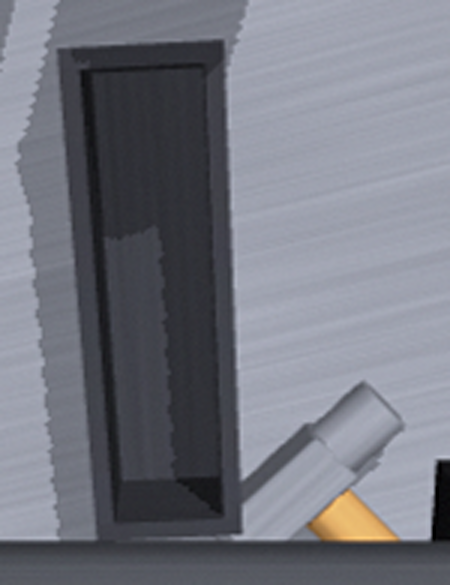

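Call:
{"api": "arm_command", "payload": {"series": [0, 0, 0.11, 0, 0.3, 0, 1, 0, 0, 0.22, 0, 0.6, 0, 1, 0, 0, 0.33, 0, 0.9, 0, 1, 0, 0, 0.44, 0, 1, 0, 1, 0, 0, 0.56, 0, 1, 0, 1, 0, 0, 0.67, 0, 1, 0, 1, 0, 0, 0.79, 0, 1, 0, 1, 0, 0, 0.9, 0, 1, 0, 1]}}

```text
t: 2.45
eef_pos: [0.4452, 0.3008, 0.2487]
ee_rot: [-3.142, 0.0, -1.662]
force: [-0.0, -0.0, -0.3]
width: 0.0878
gripper_force: 0.0
```

Call:
{"api": "arm_command", "payload": {"series": [0, 0, 0, 0.48, -0.02, 0, 1, 0, 0, 0, 0.95, -0.04, 0, 1]}}

```text
t: 2.7
eef_pos: [0.4408, 0.205, 0.2484]
ee_rot: [3.141, -0.0, -1.655]
force: [-0.2, 0.1, -0.3]
width: 0.0875
gripper_force: 0.0
```

Call:
{"api": "arm_command", "payload": {"series": [0, 0, 0, 0.48, -0.02, 0, 1, 0, 0, 0, 0.95, -0.04, 0, 1]}}

```text
t: 2.95
eef_pos: [0.4367, 0.1095, 0.2488]
ee_rot: [-3.141, 0.001, -1.656]
force: [0.7, -0.1, -0.6]
width: 0.0875
gripper_force: 0.0
```

Call:
{"api": "arm_command", "payload": {"series": [0, 0, 0, 0.48, -0.02, 0, 1, 0, 0, 0, 0.95, -0.04, 0, 1, 0, 0, 0, 0.95, -0.04, 0, 1, 0, 0, 0, 0.95, -0.04, 0, 1]}}

```text
t: 3.45
eef_pos: [0.433, 0.0155, 0.2488]
ee_rot: [-3.141, 0.0, -1.658]
force: [0.1, 0.1, -0.1]
width: 0.0877
gripper_force: 0.0
```

```bash
python3 - <<'E'
from h import *
s=arm.get_state();print(s["t"],s["eef_pos"],s["ee_rot"],s["qd"],s["q"])
m=arm.camera_model("wrist");im=arm.grab_frame("wrist");np.save("mw2.npy",m,allow_pickle=True)
cv2.imwrite("pics/w2.png",im)
print(proj(m,[[.429,-.078,.09],[.425,-.087,.014],[.63,-.044,.06]]))
E
```

```text
3.45 [0.433  0.0155 0.2488] [-3.1411  0.0004 -1.658 ] [ 0.0174  0.0066  0.0045 -0.0009 -0.0004  0.0003] [ 0.4944 -0.0539 -0.4874 -0.0001 -1.1367 -0.5815]
[[316.9915  87.2415]
 [321.0233  84.059 ]
 [123.3852 143.1429]]
```

View pics/w2.png

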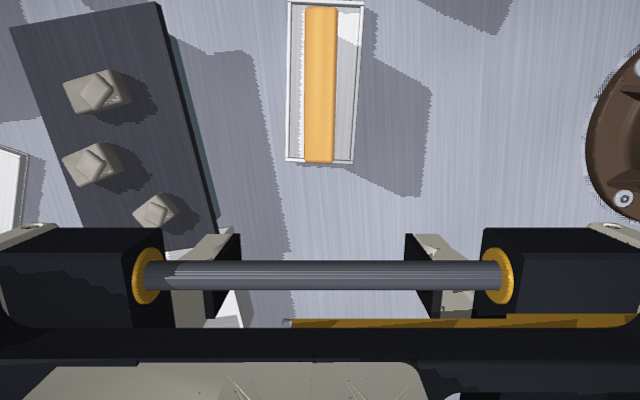

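Scraper top corners are at (306,6), (337,7), (334,161) and (304,160). Plate corners are at (10,27) and (155,2).

```bash
python3 - <<'E'
from h import *
m=np.load("mw2.npy",allow_pickle=True).item()
def r(uv,z):
    X=back(m,uv,z)[:,:2];d=np.roll(X,-1,0)-X;print(X,X.mean(0),np.linalg.norm(d,axis=1),np.degrees(np.arctan2(d[:,1],d[:,0])))
r([(306,6),(337,7),(334,161),(304,160)],.09)
r([(286,161),(352,164)],.014)
r([(155,2),(10,27)],.06)
r([(97,92),(92,165),(155,210)],.075)
E
```

```text
[[ 0.4323 -0.1421]
 [ 0.4068 -0.1392]
 [ 0.4191 -0.0118]
 [ 0.4469 -0.0151]] [ 0.4263 -0.077 ] [0.0257 0.128  0.028  0.1278] [173.3853  84.4898  -6.858  -96.5566]
[[ 0.4734 -0.0057]
 [ 0.3964  0.0045]] [ 0.4349 -0.0006] [0.0777 0.0777] [172.4433  -7.5567]
[[ 0.5696 -0.1662]
 [ 0.7083 -0.1576]] [ 0.639  -0.1619] [0.139 0.139] [   3.5292 -176.4708]
[[ 0.6333 -0.0927]
 [ 0.6568 -0.0262]
 [ 0.6052  0.0247]] [ 0.6318 -0.0314] [0.0705 0.0725 0.1208] [ 70.572  135.3295 -76.5366]
```

Call:
{"api": "arm_command", "payload": {"series": [0, 0, 0.01, 0.45, -0.01, 0.1, 1, 0, 0, 0.01, 0.93, -0.02, 0.3, 1, 0, 0, 0.01, 0.93, -0.02, 0.6, 1, 0, 0, 0.01, 0.93, -0.02, 0.9, 1]}}

```text
t: 4.0
eef_pos: [0.4273, -0.0773, 0.1578]
ee_rot: [-3.141, 0.0, -1.674]
force: [0.7, 0.0, -0.1]
width: 0.0877
gripper_force: 0.0
```

Call:
{"api": "arm_command", "payload": {"series": [0, 0, 0, 0, 0, 0.25, 1, 0, 0, 0, 0, 0, 0.5, 1, 0, 0, 0, 0, 0, 0.7, 1, 0, 0, 0, 0, 0, 0.82, 1, 0, 0, 0, 0, 0, 0.82, 1]}}

```text
t: 4.62
eef_pos: [0.4267, -0.0774, 0.076]
ee_rot: [3.14, -0.001, -1.673]
force: [0.4, 1.0, 0.7]
width: 0.0877
gripper_force: 0.0
```

Call:
{"api": "arm_command", "payload": {"series": [0, 0, 0, 0, 0, 0, 0, 0, 0, 0, 0, 0, 0, 0, 0, 0, 0, 0, 0, 0, 0, 0, 0, 0, 0, 0, 0, 0, 0, 0, 0, 0, 0, 0, 0, 0, 0, 0, 0, 0, 0, 0], "force": 40}}

```text
t: 5.38
eef_pos: [0.4268, -0.078, 0.0766]
ee_rot: [-3.142, 0.0, -1.674]
force: [-0.2, -0.3, -0.4]
width: 0.0332
gripper_force: 0.0
```

Call:
{"api": "arm_command", "payload": {"series": [0, 0, 0, 0, 0, 0, 0, 0, 0, 0, 0, 0, 0, 0, 0, 0, 0, 0, 0, 0, 0, 0, 0, 0, 0, 0, -0.2, 0, 0, 0, 0, 0, 0, -0.6, 0, 0, 0, 0, 0, 0, -1, 0, 0, 0, 0, 0, 0, -1, 0]}}

```text
t: 6.25
eef_pos: [0.4285, -0.0776, 0.1792]
ee_rot: [-3.136, 0.002, -1.674]
force: [0.7, 0.3, -2.8]
width: 0.0275
gripper_force: 40.0
```

Call:
{"api": "arm_command", "payload": {"series": [0, 0, 0.11, 0.05, -0.2, 0, 0, 0, 0, 0.22, 0.1, -0.4, 0, 0, 0, 0, 0.33, 0.15, -0.6, 0, 0, 0, 0, 0.44, 0.2, -0.8, 0, 0, 0, 0, 0.55, 0.23, -1, 0, 0, 0, 0, 0.67, 0.23, -1, 0, 0, 0, 0, 0.78, 0.23, -1, 0, 0, 0, 0, 0.894, 0.23, -1, 0, 0]}}

```text
t: 7.25
eef_pos: [0.523, -0.1112, 0.1748]
ee_rot: [3.141, -0.003, -3.085]
force: [-0.6, -0.6, -0.8]
width: 0.0276
gripper_force: 40.0
```

Call:
{"api": "arm_command", "payload": {"series": [0, 0, 0, -0.3, -0.14, 0, 0, 0, 0, 0, -0.6, -0.28, 0, 0, 0, 0, 0, -0.9, -0.42, 0, 0, 0, 0, 0, -0.9, -0.42, 0, 0, 0, 0, 0, -0.9, -0.42, 0, 0]}}

```text
t: 7.88
eef_pos: [0.6152, -0.1473, 0.1748]
ee_rot: [3.141, -0.003, -3.079]
force: [-0.4, 0.4, -1.3]
width: 0.028
gripper_force: 40.0
```

Call:
{"api": "arm_command", "payload": {"series": [0, 0, 0, -0.12, 0, 0.05, 0, 0, 0, 0, -0.22, 0, 0.15, 0, 0, 0, 0, -0.22, 0, 0.28, 0, 0, 0, 0, -0.22, 0, 0.36, 0, 0, 0, 0, -0.22, 0, 0.4, 0, 0, 0, 0, -0.22, 0, 0.4, 0]}}

```text
t: 8.62
eef_pos: [0.6381, -0.146, 0.1363]
ee_rot: [-3.142, -0.0, -3.079]
force: [0.0, -0.6, -1.8]
width: 0.0277
gripper_force: 40.0
```

```bash
python3 - <<'E'
from h import *
s=arm.get_state();print(s["t"],s["eef_pos"],s["ee_rot"],s["force"])
a=arm.grab_frame("side")
cv2.imwrite("pics/s1.png",cv2.resize(a[160:290,270:430],None,fx=4,fy=4,interpolation=cv2.INTER_CUBIC))
E
```

```text
8.625 [ 0.6381 -0.146   0.1363] [-3.1416 -0.0005 -3.0785] [ 0.037  -0.5831 -1.7511]
```

View pics/s1.png

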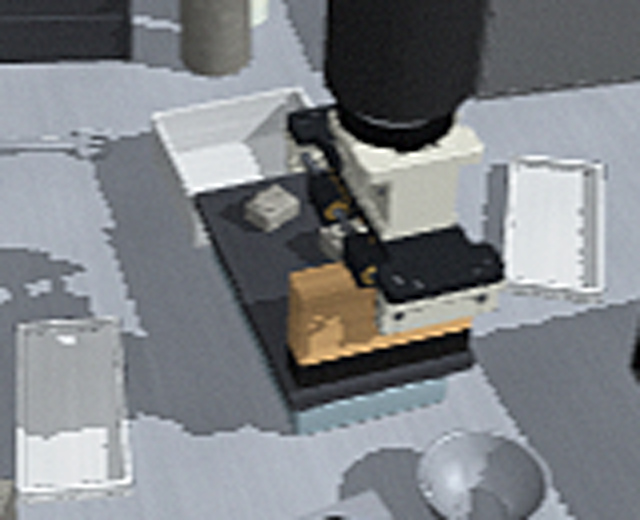

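The scraper stands square across the plate behind the fragments, with a gap of about 3 mm. I'll lower it and push.

Call:
{"api": "arm_command", "payload": {"series": [0, 0, 0, 0, 0, 0.025, 0, 0, 0, 0, 0, 0.1, 0.025, 0, 0, 0, 0, 0, 0.25, 0.025, 0, 0, 0, 0, 0, 0.4, 0.025, 0, 0, 0, 0, 0, 0.55, 0.025, 0, 0, 0, 0, 0, 0.7, 0.025, 0, 0, 0, 0, 0, 0.85, 0.025, 0, 0, 0, 0, 0, 1, 0.025, 0]}}

```text
t: 9.68
eef_pos: [0.632, -0.0452, 0.1342]
ee_rot: [-3.141, 0.0, -3.078]
force: [0.8, -2.2, -1.2]
width: 0.0276
gripper_force: 40.0
```

Call:
{"api": "arm_command", "payload": {"series": [0, 0, 0, 0, 0.15, 0, 0, 0, 0, 0, 0, 0.3, 0, 0, 0, 0, 0, 0, 0.45, 0, 0, 0, 0, 0, 0, 0.6, 0, 0, 0, 0, 0, 0, 0.75, 0, 0, 0, 0, 0, 0, 0.88, 0, 0, 0, 0, 0, 0, 1, 0, 0]}}

```text
t: 10.55
eef_pos: [0.6257, 0.0546, 0.134]
ee_rot: [3.142, -0.0, -3.078]
force: [0.2, -0.9, -0.7]
width: 0.0276
gripper_force: 40.0
```

Call:
{"api": "arm_command", "payload": {"series": [0, 0, 0, 0, 0.12, 0, 0, 0, 0, 0, 0, 0.24, 0, 0, 0, 0, 0, 0, 0.35, 0, 0, 0, 0, 0, 0, 0.43, 0, 0, 0, 0, 0, 0, 0.43, 0, 0]}}

```text
t: 11.18
eef_pos: [0.6231, 0.0972, 0.1341]
ee_rot: [3.141, 0.0, -3.078]
force: [0.0, -0.6, -1.9]
width: 0.0278
gripper_force: 40.0
```

```bash
python3 - <<'E'
from h import *
s=arm.get_state();print(s["t"],s["eef_pos"],s["ee_rot"],s["force"])
a=arm.grab_frame("side");b=arm.grab_frame("wrist")
o=np.zeros((480,800,3),np.uint8);x=cv2.resize(a[160:280,280:420],None,fx=3.4,fy=3.4,interpolation=cv2.INTER_CUBIC);o[:x.shape[0],:x.shape[1]]=x
y=cv2.resize(b,(320,200));o[:200,480:]=y
cv2.imwrite("pics/s2.png",o)
E
```

```text
11.175 [0.6231 0.0972 0.1341] [ 3.1415  0.0002 -3.0778] [ 0.0334 -0.6343 -1.9038]
```

View pics/s2.png

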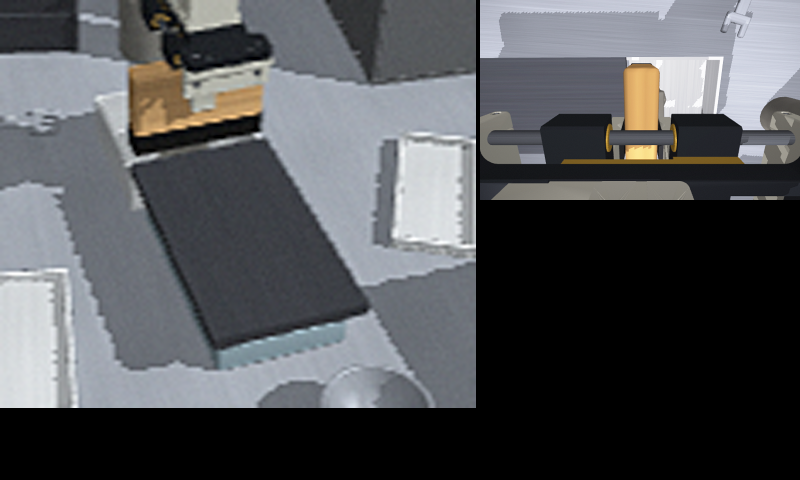

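Call:
{"api": "arm_command", "payload": {"series": [0, 0, 0, 0, 0, -0.35, 0, 0, 0, -0.11, 0, 0, -0.5, 0, 0, 0, -0.22, 0.2, -0.16, -0.5, 0, 0, 0, -0.33, 0.4, -0.33, -0.5, 0, 0, 0, -0.44, 0.6, -0.5, -0.5, 0, 0, 0, -0.56, 0.8, -0.66, -0.5, 0, 0, 0, -0.68, 1, -0.83, -0.5, 0, 0, 0, -0.8, 1, -0.83, -0.5, 0]}}

```text
t: 12.28
eef_pos: [0.527, 0.0059, 0.1844]
ee_rot: [3.142, 0.0, -1.82]
force: [0.2, 0.2, -1.7]
width: 0.0278
gripper_force: 40.0
```

Call:
{"api": "arm_command", "payload": {"series": [0, 0, -0.094, 0.3, 0.25, 0, 0, 0, 0, -0.094, 0.6, 0.5, 0, 0, 0, 0, -0.094, 0.9, 0.77, 0, 0, 0, 0, -0.094, 0.9, 0.77, 0, 0, 0, 0, -0.094, 0.9, 0.77, 0, 0]}}

```text
t: 12.9
eef_pos: [0.4318, -0.0605, 0.1846]
ee_rot: [-3.14, 0.001, -1.678]
force: [-0.4, 1.4, -2.1]
width: 0.0279
gripper_force: 40.0
```

```bash
python3 - <<'E'
from h import *
s=arm.get_state();print(s["t"],s["eef_pos"],s["ee_rot"],s["force"])
a=arm.grab_frame("top");cv2.imwrite("pics/top1.png",a);m=arm.camera_model("top")
# catch tray content: dark-ness compared with before
b=cv2.imread("pics/top0.png");d=cv2.absdiff(a,b).max(2);d[d<35]=0
n,l,st,c=cv2.connectedComponentsWithStats((d>0).astype(np.uint8))
for i in range(1,n):
    if st[i,4]>25: print(st[i],c[i],back(m,c[i],.02)[0,:2])
E
```

```text
12.9 [ 0.4318 -0.0605  0.1846] [-3.14    0.0005 -1.6777] [-0.3704  1.4041 -2.1202]
[273 163  11  11  52] [278.8077 169.5385] [0.667  0.1302]
[331 163  14  15 151] [337.8808 170.2318] [ 0.6696 -0.0315]
[357 172  13  17 147] [363.1633 179.2245] [ 0.6467 -0.1011]
[267 182  18  18 214] [275.6121 189.6449] [0.6114 0.137 ]
[309 183  14  13 114] [315.886  189.0351] [0.6162 0.0271]
[  185   218   229   182 19405] [292.1346 312.9381] [0.2815 0.0808]
[273 305   7  12  35] [276.0857 310.3429] [0.287 0.124]
[  0 367  49  33 863] [ 22.7926 387.5133] [0.0634 0.7913]
[289 388   9  12  65] [292.5231 393.3846] [0.0727 0.0728]
```

Call:
{"api": "arm_command", "payload": {"series": [0, 0, 0, 0.2, 0.02, 0.1, 0, 0, 0, 0, 0.2, 0.02, 0.35, 0, 0, 0, 0, 0.2, 0.02, 0.6, 0, 0, 0, 0, 0.2, 0.02, 0.8, 0, 0, 0, 0, 0.2, 0.02, 0.95, 0, 0, 0, 0, 0.2, 0.02, 0.95, 0]}}

```text
t: 13.7
eef_pos: [0.4271, -0.0799, 0.088]
ee_rot: [3.139, -0.001, -1.677]
force: [-0.5, -0.1, -1.4]
width: 0.0276
gripper_force: 40.0
```

Call:
{"api": "arm_command", "payload": {"series": [0, 0, 0, 0, 0, 0.06, 0, 0, 0, 0, 0, 0, 0.1, 0, 0, 0, 0, 0, 0, 0.115, 0, 0, 0, 0, 0, 0, 0.115, 0]}}

```text
t: 14.2
eef_pos: [0.4272, -0.0801, 0.0777]
ee_rot: [-3.141, 0.0, -1.677]
force: [0.1, 0.1, -1.6]
width: 0.0279
gripper_force: 40.0
```

Call:
{"api": "arm_command", "payload": {"series": [0, 0, 0, 0, 0, 0, 0.4, 0, 0, 0, 0, 0, 0, 0.6, 0, 0, 0, 0, 0, 0, 0.8, 0, 0, 0, 0, 0, 0, 1, 0, 0, 0, 0, 0, 0, 1, 0, 0, 0, 0, 0, 0, 1]}}

```text
t: 14.95
eef_pos: [0.4272, -0.0801, 0.0775]
ee_rot: [3.142, -0.0, -1.677]
force: [0.7, -0.4, 0.1]
width: 0.0798
gripper_force: 0.0
```

Call:
{"api": "arm_command", "payload": {"series": [0, 0, 0, 0, 0, -0.25, 1, 0, 0, 0, 0, 0, -0.6, 1, 0, 0, 0, 0, 0, -1, 1, 0, 0, 0, -0.4, 0, -1, 1, 0, 0, 0, -0.9, 0, -1, 1]}}

```text
t: 15.58
eef_pos: [0.4369, 0.01, 0.1783]
ee_rot: [-3.14, 0.001, -1.679]
force: [0.4, 0.8, -0.2]
width: 0.0876
gripper_force: 0.0
```

Call:
{"api": "arm_command", "payload": {"series": [0, 0, 0, -0.5, 0, -0.2, 1, 0, 0, 0, -1, 0, -0.4, 1]}}

```text
t: 15.82
eef_pos: [0.4471, 0.1103, 0.2181]
ee_rot: [3.142, -0.0, -1.677]
force: [1.6, -0.3, 0.5]
width: 0.0875
gripper_force: 0.0
```

Call:
{"api": "arm_command", "payload": {"series": [0, 0, 0, -0.5, 0, 0, 1, 0, 0, 0, -1, 0, 0, 1]}}

```text
t: 16.08
eef_pos: [0.4579, 0.2101, 0.218]
ee_rot: [-3.141, 0.001, -1.677]
force: [0.5, -0.6, 0.4]
width: 0.0873
gripper_force: 0.0
```

Call:
{"api": "arm_command", "payload": {"series": [0, 0, 0, -0.5, 0, 0, 1, 0, 0, 0, -1, 0, 0, 1]}}

```text
t: 16.32
eef_pos: [0.4685, 0.3094, 0.2175]
ee_rot: [-3.142, -0.0, -1.677]
force: [1.1, 0.1, 0.9]
width: 0.0879
gripper_force: 0.0
```

Call:
{"api": "arm_command", "payload": {"series": [0, 0, -0.117, -0.4, 0.03, 0, 1, 0, 0, -0.235, -0.8, 0.07, 0, 1, 0, 0, -0.352, -1, 0.07, 0, 1, 0, 0, -0.47, -1, 0.07, 0, 1, 0, 0, -0.587, -1, 0.07, 0, 1, 0, 0, -0.704, -1, 0.07, 0, 1, 0, 0, -0.822, -1, 0.07, 0, 1, 0, 0, -0.939, -1, 0.07, 0, 1]}}

```text
t: 17.32
eef_pos: [0.4722, 0.4078, 0.2172]
ee_rot: [3.141, 0.0, -0.196]
force: [-0.2, -0.3, 0.1]
width: 0.0877
gripper_force: 0.0
```

```bash
python3 - <<'E'
from h import *
b=cv2.imread("pics/top0.png").astype(int)
a=arm.grab_frame("top");cv2.imwrite("pics/top2.png",a)
o=np.zeros((504,800,3),np.uint8)
x=cv2.resize(a[145:285,235:395],None,fx=3.6,fy=3.6,interpolation=cv2.INTER_CUBIC);o[:504,:576]=x
s=arm.grab_frame("side");y=cv2.resize(s[150:290,270:344],None,fx=3,fy=3,interpolation=cv2.INTER_CUBIC);o[:y.shape[0],578:578+y.shape[1]]=y
cv2.imwrite("pics/chk.png",o)
s=arm.get_state();print(s["t"],s["eef_pos"],s["ee_rot"],s["width"])
E
```

```text
17.425 [0.4722 0.4078 0.2173] [ 3.1412  0.0002 -0.2   ] 0.08745294213342374
```

View pics/chk.png

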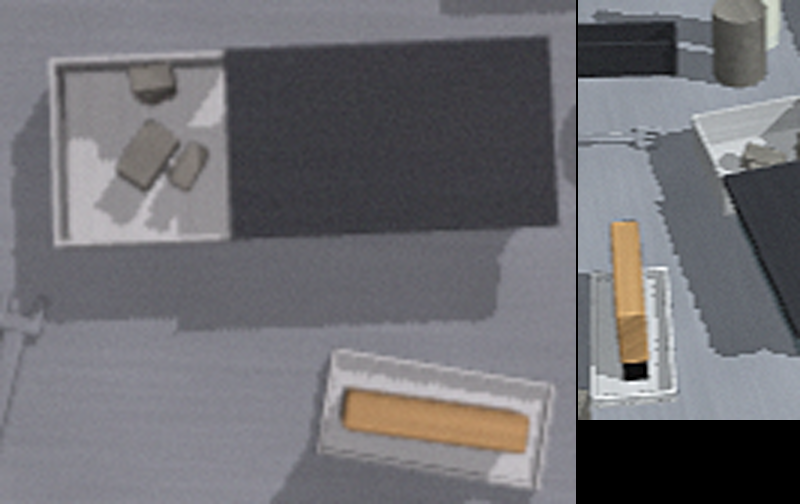

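All three fragments are in the catch tray at (150,80), (148,155) and (187,163). The plate is clear and the scraper stands in its rest. Next is the mould.

Call:
{"api": "arm_command", "payload": {"series": [0, 0, 0, 0, 0, 0.3, 1, 0, 0, 0, 0, 0, 0.6, 1, 0, 0, 0, 0, 0, 0.9, 1]}}

```text
t: 17.8
eef_pos: [0.4722, 0.4079, 0.1267]
ee_rot: [-3.141, -0.0, -0.207]
force: [0.6, 0.5, -1.4]
width: 0.0878
gripper_force: 0.0
```

Call:
{"api": "arm_command", "payload": {"series": [0, 0, 0, 0, 0, 0.25, 1, 0, 0, 0, 0, 0, 0.5, 1, 0, 0, 0, 0, 0, 0.75, 1, 0, 0, 0, 0, 0, 0.88, 1, 0, 0, 0, 0, 0, 0.88, 1]}}

```text
t: 18.42
eef_pos: [0.472, 0.4075, 0.0388]
ee_rot: [3.14, 0.001, -0.204]
force: [0.2, 1.0, 0.6]
width: 0.0876
gripper_force: 0.0
```

Call:
{"api": "arm_command", "payload": {"series": [0, 0, 0, 0, 0, 0, 0, 0, 0, 0, 0, 0, 0, 0, 0, 0, 0, 0, 0, 0, 0, 0, 0, 0, 0, 0, 0, 0, 0, 0, 0, 0, 0, 0, 0, 0, 0, 0, 0, 0, 0, 0], "force": 40}}

```text
t: 19.18
eef_pos: [0.4724, 0.408, 0.0401]
ee_rot: [-3.141, -0.0, -0.202]
force: [-0.9, -1.3, 5.4]
width: 0.056
gripper_force: 40.0
```

Call:
{"api": "arm_command", "payload": {"series": [0, 0, 0, 0, 0, -0.15, 0, 0, 0, 0, 0, 0, -0.4, 0, 0, 0, 0, 0, 0, -0.7, 0, 0, 0, 0, 0, 0, -1, 0, 0, 0, 0, 0, 0, -1, 0]}}

```text
t: 19.8
eef_pos: [0.4729, 0.4089, 0.1418]
ee_rot: [-3.138, -0.001, -0.202]
force: [0.8, 0.3, -6.4]
width: 0.0559
gripper_force: 40.0
```

Call:
{"api": "arm_command", "payload": {"series": [0, 0, 0.1, 0.02, 0.12, -0.1, 0, 0, 0, 0.2, 0.05, 0.3, -0.2, 0, 0, 0, 0.31, 0.1, 0.5, -0.3, 0, 0, 0, 0.42, 0.15, 0.7, -0.3, 0, 0, 0, 0.53, 0.2, 0.85, -0.3, 0, 0, 0, 0.64, 0.2, 1, -0.3, 0, 0, 0, 0.74, 0.2, 1, -0.3, 0, 0, 0, 0.831, 0.2, 1, -0.3, 0]}}

```text
t: 20.8
eef_pos: [0.4708, 0.3049, 0.1676]
ee_rot: [3.139, -0.002, -1.513]
force: [-0.2, 1.1, -7.2]
width: 0.0559
gripper_force: 40.0
```

Call:
{"api": "arm_command", "payload": {"series": [0, 0, 0, 0.3, -0.11, 0, 0, 0, 0, 0, 0.6, -0.23, 0, 0, 0, 0, 0, 0.9, -0.34, 0, 0]}}

```text
t: 21.18
eef_pos: [0.5105, 0.2168, 0.1675]
ee_rot: [3.139, -0.001, -1.508]
force: [0.9, 0.2, -5.7]
width: 0.0555
gripper_force: 40.0
```

Call:
{"api": "arm_command", "payload": {"series": [0, 0, 0, 0.3, -0.11, 0, 0, 0, 0, 0, 0.6, -0.23, 0, 0, 0, 0, 0, 0.9, -0.34, 0, 0]}}

```text
t: 21.55
eef_pos: [0.5501, 0.1292, 0.1675]
ee_rot: [3.138, -0.001, -1.508]
force: [-0.0, 0.2, -6.6]
width: 0.0556
gripper_force: 40.0
```

Call:
{"api": "arm_command", "payload": {"series": [0, 0, 0, 0.3, -0.11, 0, 0, 0, 0, 0, 0.6, -0.23, 0, 0, 0, 0, 0, 0.9, -0.34, 0, 0, 0, 0, 0, 0.9, -0.34, 0, 0, 0, 0, 0, 0.9, -0.34, 0, 0]}}

```text
t: 22.18
eef_pos: [0.5896, 0.0427, 0.1679]
ee_rot: [3.139, -0.0, -1.509]
force: [-0.5, 0.2, -6.8]
width: 0.0559
gripper_force: 40.0
```

```bash
python3 - <<'E'
from h import *
m=arm.camera_model("top")
g=cv2.cvtColor(cv2.imread("pics/top2.png"),cv2.COLOR_BGR2GRAY)
c=g[150:220,240:400];print(c[35,::8],c[::6,110])
M=np.zeros_like(g)
M[145:222,240:400]=(g[145:222,240:400]<78)
n,l,st,ce=cv2.connectedComponentsWithStats(M);i=1+st[1:,4].argmax()
pts=np.argwhere(l==i)[:,::-1].astype(np.float32)
print(st[i]);box=cv2.boxPoints(cv2.minAreaRect(pts))
X=back(m,box,.06)[:,:2];d=np.roll(X,-1,0)-X
print(X,X.mean(0),np.linalg.norm(d,axis=1),np.degrees(np.arctan2(d[:,1],d[:,0])),back(m,pts,.06).mean(0))
s=arm.get_state();print(s["eef_pos"],s["ee_rot"])
E
```

```text
[101 104 180 137 118 119 124 143  57  57  59  60  61  61  60  62  63  63
  60 102] [131  95  63  62  64  60  64  64  61  56 101 104]
[ 297  155   93   57 4708]
[[ 0.6908  0.0794]
 [ 0.7082 -0.1585]
 [ 0.5692 -0.1672]
 [ 0.5516  0.0686]] [ 0.6299 -0.0444] [0.2386 0.1393 0.2364 0.1396] [ -85.8039 -176.4328   94.2624    4.4451] [ 0.6298 -0.0447  0.06  ]
[0.5896 0.0427 0.1679] [ 3.1388 -0.0002 -1.5086]
```

Call:
{"api": "arm_command", "payload": {"series": [0, 0, 0, 0.3, -0.12, 0, 0, 0, 0, 0, 0.6, -0.24, 0, 0, 0, 0, 0, 0.89, -0.35, 0, 0, 0, 0, 0, 0.89, -0.35, 0.15, 0, 0, 0, 0, 0.89, -0.35, 0.35, 0, 0, 0, 0, 0.89, -0.35, 0.5, 0, 0, 0, 0, 0.89, -0.35, 0.54, 0, 0, 0, 0, 0.89, -0.35, 0.54, 0]}}

```text
t: 23.18
eef_pos: [0.6312, -0.0432, 0.1155]
ee_rot: [3.141, -0.0, -1.507]
force: [-0.6, -0.3, -6.2]
width: 0.0557
gripper_force: 40.0
```

Call:
{"api": "arm_command", "payload": {"series": [0, 0, 0, 0, 0, 0.06, 0, 0, 0, 0, 0, 0.01, 0.11, 0, 0, 0, 0, 0, 0.01, 0.13, 0, 0, 0, 0, 0, 0.01, 0.14, 0, 0, 0, 0, 0, 0.01, 0.145, 0, 0, 0, 0, 0, 0.01, 0.145, 0]}}

```text
t: 23.92
eef_pos: [0.6303, -0.0438, 0.1011]
ee_rot: [-3.141, -0.0, -1.508]
force: [0.4, -0.6, -7.5]
width: 0.0561
gripper_force: 40.0
```

Call:
{"api": "arm_command", "payload": {"series": [0, 0, 0, 0, 0, 0.012, 0, 0, 0, 0, 0, 0, 0.015, 0, 0, 0, 0, 0, 0, 0.015, 0]}}

```text
t: 24.3
eef_pos: [0.6303, -0.0437, 0.1001]
ee_rot: [-3.141, -0.0, -1.507]
force: [-1.2, 0.7, -0.3]
width: 0.056
gripper_force: 40.0
```

Call:
{"api": "arm_command", "payload": {"series": [0, 0, 0, 0, 0, 0.015, 0.7, 0, 0, 0, 0, 0, 0.015, 0.8, 0, 0, 0, 0, 0, 0.015, 0.9, 0, 0, 0, 0, 0, 0.015, 1, 0, 0, 0, 0, 0, 0, 1]}}

```text
t: 24.92
eef_pos: [0.6301, -0.0438, 0.0995]
ee_rot: [3.141, -0.0, -1.508]
force: [-0.4, -0.3, -0.3]
width: 0.0868
gripper_force: 0.0
```

Call:
{"api": "arm_command", "payload": {"series": [0, 0, 0, 0, 0, -0.25, 1, 0, 0, 0, 0, 0, -0.6, 1, 0, 0, 0, 0, 0, -1, 1, 0, 0, 0, 0, 0, -1, 1]}}

```text
t: 25.42
eef_pos: [0.6322, -0.0436, 0.2036]
ee_rot: [-3.135, 0.0, -1.507]
force: [-0.0, -0.6, -0.8]
width: 0.0875
gripper_force: 0.0
```

Call:
{"api": "arm_command", "payload": {"series": [0, 0, -0.02, 0.43, 0.16, -0.15, 1, 0, 0, -0.071, 0.86, 0.32, -0.3, 1]}}

```text
t: 25.68
eef_pos: [0.6031, -0.1321, 0.2293]
ee_rot: [3.141, 0.0, -1.393]
force: [0.7, -0.5, 0.2]
width: 0.0878
gripper_force: 0.0
```

Call:
{"api": "arm_command", "payload": {"series": [0, 0, 0, 0.43, 0.16, -0.08, 1, 0, 0, 0, 0.86, 0.22, -0.16, 1]}}

```text
t: 25.92
eef_pos: [0.5961, -0.2213, 0.2458]
ee_rot: [-3.142, 0.0, -1.396]
force: [1.4, 0.8, 0.9]
width: 0.0874
gripper_force: 0.0
```

Call:
{"api": "arm_command", "payload": {"series": [0, 0, 0, 0.43, 0.11, -0.08, 1, 0, 0, 0, 0.86, 0.22, -0.16, 1, 0, 0, 0, 0.86, 0.22, -0.16, 1, 0, 0, 0, 0.86, 0.22, -0.16, 1]}}

```text
t: 26.42
eef_pos: [0.5899, -0.3085, 0.2607]
ee_rot: [3.141, 0.001, -1.397]
force: [-0.7, 0.7, 0.1]
width: 0.0876
gripper_force: 0.0
```

```bash
python3 - <<'E'
from h import *
s=arm.get_state();print(s["t"],s["eef_pos"],s["ee_rot"])
m=arm.camera_model("wrist");im=arm.grab_frame("wrist");np.save("mw3.npy",m,allow_pickle=True);cv2.imwrite("pics/w3.png",im)
a=arm.grab_frame("top");cv2.imwrite("pics/top3.png",a)
sd=arm.grab_frame("side");cv2.imwrite("pics/side3.png",sd)
print(proj(m,[[.5277,-.395,.19]]),proj(arm.camera_model("side"),[[.5277,-.395,.19]]))
o=np.zeros((600,800,3),np.uint8);o[:400,:640]=im
x=cv2.resize(a[145:220,235:395],None,fx=2.6,fy=2.6,interpolation=cv2.INTER_CUBIC);o[402:402+x.shape[0],:x.shape[1]]=x
y=cv2.resize(sd[280:345,310:405],None,fx=3,fy=3,interpolation=cv2.INTER_CUBIC);o[402:402+y.shape[0],420:420+y.shape[1]]=y
cv2.imwrite("pics/last.png",o)
E
```

```text
26.425 [ 0.5899 -0.3085  0.2607] [ 3.1407  0.0008 -1.3968]
[[442.3359 107.5812]] [[354.0881 298.9422]]
```

View pics/last.png

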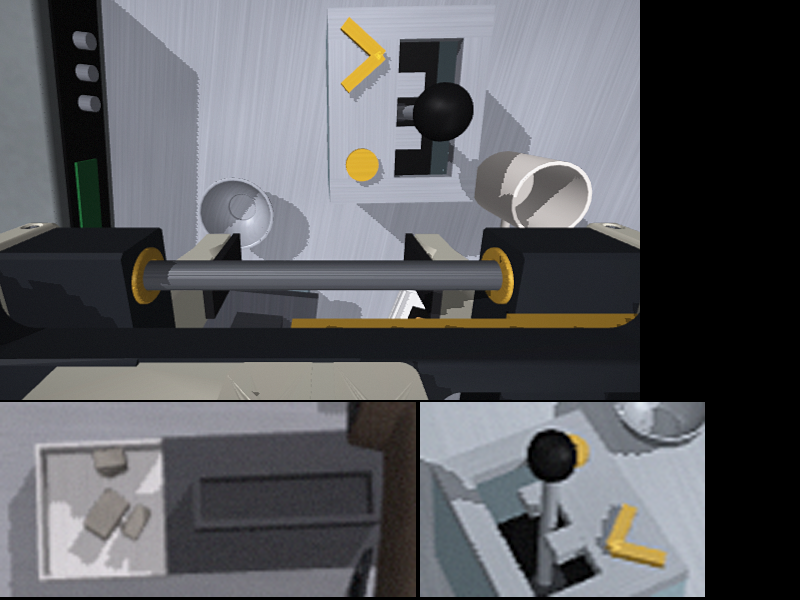

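The wrist view shows the knob at (443,111), the gate's lane on its right (-x) side and the arrow tip at (384,56), beside the far (-y) notch. The mould stands upright on the plate.

```bash
python3 - <<'E'
from h import *
m=np.load("mw3.npy",allow_pickle=True).item();t=arm.camera_model("top");sd=arm.camera_model("side")
print("knob w",back(m,[(443,111)],.19),"side",back(sd,[(310-.3+132/3,280+(455-402)/3)],.19))
tip=back(m,[(384,56)],.126);print("tip",tip)
g=back(m,[(399,40),(464,38),(452,176),(394,177)],.12)[:,:2];print(g,g.mean(0))
d=np.roll(g,-1,0)-g;print(np.linalg.norm(d,axis=1),np.degrees(np.arctan2(d[:,1],d[:,0])))
e=back(m,[(328,8),(332,197)],.12)[:,:2];d=e[0]-e[1];print(np.degrees(np.arctan2(d[1],d[0])))
c=np.array([(195,478),(370,472),(378,520),(197,530)])
X=back(t,(c-[0,402])/2.6+[235,145]-.3,.11)[:,:2];d=np.roll(X,-1,0)-X;print("mould",X,X.mean(0),np.linalg.norm(d,axis=1),np.degrees(np.arctan2(d[:,1],d[:,0])))
E
```

```text
knob w [[ 0.5267 -0.3931  0.19  ]] side [[ 0.5279 -0.3917  0.19  ]]
tip [[ 0.561  -0.4302  0.126 ]]
[[ 0.551  -0.4449]
 [ 0.5003 -0.4553]
 [ 0.4785 -0.3459]
 [ 0.5291 -0.336 ]] [ 0.5147 -0.3955]
[0.0517 0.1116 0.0515 0.1111] [-168.3751  101.2385   11.0099  -78.653 ]
-78.35178240192639
mould [[ 0.6442  0.0426]
 [ 0.6548 -0.1262]
 [ 0.6084 -0.1348]
 [ 0.5938  0.0392]] [ 0.6253 -0.0448] [0.1692 0.0472 0.1746 0.0506] [ -86.4278 -169.5221   94.8033    3.9295]
```

Call:
{"api": "arm_command", "payload": {"series": [0, 0, -0.014, 0.36, 0.38, 0, 1, 0, 0, -0.014, 0.72, 0.77, 0, 1, 0, 0, -0.014, 0.72, 0.77, 0, 1, 0, 0, -0.014, 0.72, 0.77, 0.25, 1, 0, 0, -0.014, 0.72, 0.77, 0.5, 1, 0, 0, -0.014, 0.72, 0.77, 0.68, 1, 0, 0, -0.014, 0.72, 0.77, 0.68, 1]}}

```text
t: 27.45
eef_pos: [0.5268, -0.3919, 0.1921]
ee_rot: [3.139, 0.002, -1.373]
force: [-0.3, -0.4, 0.6]
width: 0.0876
gripper_force: 0.0
```

Call:
{"api": "arm_command", "payload": {"series": [0, 0, 0, 0, 0, 0, 0, 0, 0, 0, 0, 0, 0, 0, 0, 0, 0, 0, 0, 0, 0, 0, 0, 0, 0, 0, 0, 0, 0, 0, 0, 0, 0, 0, 0, 0, 0, 0, 0, 0, 0, 0, 0, 0, 0, 0, 0, 0, 0], "force": 20}}

```text
t: 28.32
eef_pos: [0.5274, -0.3929, 0.1937]
ee_rot: [-3.141, -0.0, -1.374]
force: [2.0, 0.3, 0.7]
width: 0.0347
gripper_force: 20.0
```

Call:
{"api": "arm_command", "payload": {"series": [0, 0, 0, 0, 0.1, 0.002, 0, 0, 0, 0, 0, 0.2, 0.012, 0, 0, 0, 0, 0, 0.3, 0.028, 0, 0, 0, 0, 0, 0.37, 0.044, 0, 0, 0, 0, 0, 0.37, 0.044, 0]}}

```text
t: 28.95
eef_pos: [0.4934, -0.4009, 0.1913]
ee_rot: [-3.135, -0.004, -1.374]
force: [5.2, 1.2, 5.5]
width: 0.0345
gripper_force: 20.0
```

Call:
{"api": "arm_command", "payload": {"series": [0, 0, 0, 0.08, 0.01, 0.005, 0, 0, 0, 0, 0.16, 0.01, 0.01, 0, 0, 0, 0, 0.24, 0.01, 0.02, 0, 0, 0, 0, 0.32, 0.01, 0.032, 0, 0, 0, 0, 0.4, 0.01, 0.05, 0, 0, 0, 0, 0.48, 0.01, 0.071, 0, 0, 0, 0, 0.48, 0.01, 0.071, 0]}}

```text
t: 29.82
eef_pos: [0.4998, -0.4487, 0.1824]
ee_rot: [-3.14, -0.002, -1.374]
force: [4.5, -2.0, 4.8]
width: 0.0343
gripper_force: 20.0
```

Call:
{"api": "arm_command", "payload": {"series": [0, 0, 0, 0.07, 0, 0.025, 0, 0, 0, 0, 0.14, 0, 0.054, 0, 0, 0, 0, 0.205, 0, 0.084, 0, 0, 0, 0, 0.205, 0, 0.084, 0]}}

```text
t: 30.32
eef_pos: [0.5035, -0.4686, 0.1738]
ee_rot: [-3.141, -0.001, -1.374]
force: [4.9, -2.8, 4.4]
width: 0.0347
gripper_force: 20.0
```

Call:
{"api": "arm_command", "payload": {"series": [0, 0, 0, 0, -0.1, -0.018, 0, 0, 0, 0, 0, -0.2, -0.03, 0, 0, 0, 0, 0, -0.3, -0.036, 0, 0, 0, 0, 0, -0.38, -0.038, 0, 0, 0, 0, 0, -0.38, -0.038, 0]}}

```text
t: 30.95
eef_pos: [0.5408, -0.4596, 0.1768]
ee_rot: [3.141, 0.001, -1.374]
force: [-0.2, -2.4, 1.0]
width: 0.0347
gripper_force: 20.0
```

Call:
{"api": "arm_command", "payload": {"series": [0, 0, 0, 0, 0, 0, 0.6, 0, 0, 0, 0, 0, 0, 0.8, 0, 0, 0, 0, 0, 0, 1, 0, 0, 0, 0, 0, 0, 1, 0, 0, 0, 0, 0, 0, 1, 0, 0, 0, 0, 0, 0, 1, 0, 0, 0, 0, 0, 0, 1]}}

```text
t: 31.82
eef_pos: [0.5403, -0.4601, 0.1775]
ee_rot: [3.142, 0.0, -1.374]
force: [0.3, -0.0, -0.2]
width: 0.0873
gripper_force: 0.0
```

Call:
{"api": "arm_command", "payload": {"series": [0, 0, 0, 0, 0, -0.2, 1, 0, 0, 0, 0, 0, -0.6, 1, 0, 0, 0, 0, 0, -1, 1, 0, 0, 0, -0.5, 0, -1, 1, 0, 0, 0, -1, 0, -1, 1, 0, 0, 0, -1, 0, -1, 1]}}

```text
t: 32.58
eef_pos: [0.5204, -0.3595, 0.2787]
ee_rot: [-3.14, -0.0, -1.372]
force: [-0.1, -0.7, 0.8]
width: 0.0878
gripper_force: 0.0
```

```bash
python3 - <<'E'
from h import *
s=arm.get_state();print(s["t"],s["eef_pos"],s["force"])
sd=arm.camera_model("side");a=arm.grab_frame("side");cv2.imwrite("pics/side4.png",a)
w=arm.camera_model("wrist");b=arm.grab_frame("wrist");cv2.imwrite("pics/w4.png",b)
O=np.array([.527,-.393,.03]);cx=np.array([.981,.194,0]);cy=np.array([-.194,.981,0])
for lam in(0,.1,.2):
    k=O-cx*.16*np.sin(lam)-cy*.16*np.sin(.45)*np.cos(lam)+np.array([0,0,.16*np.cos(.45)*np.cos(lam)])
    print(lam,k,"side",proj(sd,k),"wrist",proj(w,k))
for im,c0 in((a,proj(sd,O+[0,0,.144]-cy*.0696)[0]),(b,proj(w,O+[0,0,.144]-cy*.0696)[0])):
    g=(im.max(2)<45).astype(np.uint8);n,l,st,c=cv2.connectedComponentsWithStats(g)
    for i in range(1,n):
        if st[i,4]>80 and np.hypot(*(c[i]-c0))<80: print("dark",st[i],c[i])
E
```

```text
32.575 [ 0.5204 -0.3595  0.2787] [-0.1464 -0.7489  0.8175]
0 [ 0.5405 -0.4613  0.1741] side [[369.7783 329.526 ]] wrist [[322.448   67.6754]]
0.1 [ 0.5248 -0.464   0.1734] side [[362.6037 332.6059]] wrist [[344.8955  68.446 ]]
0.2 [ 0.509  -0.4661  0.1712] side [[355.2166 335.8189]] wrist [[366.658   70.5219]]
dark [364 244   7  17  83] [366.6265 251.1807]
dark [336 316  22  24 279] [346.7168 326.0573]
dark [355 320  24  23 265] [368.7887 329.7019]
dark [ 297   41   67  163 6231] [333.9621 121.4364]
```

```bash
python3 - <<'E'
from h import *
t=arm.camera_model("top");a=arm.grab_frame("top");cv2.imwrite("pics/top4.png",a)
yaw=np.radians(3.8);C=np.array([.6303,-.0437]);ux=np.array([np.cos(yaw),np.sin(yaw)]);uy=np.array([-ux[1],ux[0]])
def rect(z):
    xs=np.arange(-90,91)/1e3;ys=np.arange(-140,141)/1e3;X,Y=np.meshgrid(xs,ys)
    P=C+X[...,None]*ux+Y[...,None]*uy;p=proj(t,np.c_[P.reshape(-1,2),np.full(X.size,z)]).astype(np.float32)
    return cv2.remap(cv2.cvtColor(a,cv2.COLOR_BGR2GRAY),p[:,0].reshape(X.shape),p[:,1].reshape(X.shape),cv2.INTER_CUBIC).astype(float)
r=rect(.11);pr=r[90:190].mean(0);print("x mould-plane",[(x,int(pr[x+90])) for x in range(-44,46,2)])
py=r[:,75:105].mean(1);print("y",[(y,int(py[y+140])) for y in list(range(-104,-70,2))+list(range(70,104,2))])
r=rect(.06);pr=r[90:190].mean(0);print("x plate-plane",[(x,int(pr[x+90])) for x in list(range(-80,-58,2))+list(range(58,82,2))])
E
```

```text
x mould-plane [(-44, 54), (-42, 53), (-40, 53), (-38, 54), (-36, 53), (-34, 46), (-32, 34), (-30, 38), (-28, 57), (-26, 69), (-24, 68), (-22, 63), (-20, 55), (-18, 53), (-16, 53), (-14, 52), (-12, 52), (-10, 52), (-8, 52), (-6, 53), (-4, 54), (-2, 53), (0, 52), (2, 53), (4, 52), (6, 52), (8, 52), (10, 52), (12, 51), (14, 43), (16, 32), (18, 32), (20, 47), (22, 65), (24, 69), (26, 68), (28, 68), (30, 67), (32, 68), (34, 68), (36, 68), (38, 68), (40, 68), (42, 68), (44, 68)]
y [(-104, 70), (-102, 69), (-100, 69), (-98, 69), (-96, 69), (-94, 69), (-92, 68), (-90, 68), (-88, 67), (-86, 59), (-84, 39), (-82, 30), (-80, 35), (-78, 47), (-76, 53), (-74, 53), (-72, 52), (70, 52), (72, 51), (74, 53), (76, 52), (78, 51), (80, 54), (82, 66), (84, 70), (86, 65), (88, 59), (90, 54), (92, 54), (94, 56), (96, 57), (98, 59), (100, 60), (102, 62)]
x plate-plane [(-80, 115), (-78, 115), (-76, 116), (-74, 115), (-72, 111), (-70, 90), (-68, 59), (-66, 52), (-64, 54), (-62, 52), (-60, 52), (58, 68), (60, 69), (62, 69), (64, 69), (66, 68), (68, 76), (70, 99), (72, 132), (74, 147), (76, 146), (78, 145), (80, 145)]
```

The knob sits where the home pose predicts. The mould is within about 2 mm of the plate's centre and the plate is clear, so I'm handing in.

```bash
python3 -c "
from station import arm
print(arm.job_done())"
```

```text
the job is handed in; nothing more can be done
None
```

The job is handed in at about 33 s of the 72 s allowed: the three fragments are in the catch tray, the scraper stands in its rest, the mould is upright within about 2 mm of the plate's centre and lengthwise with it, and the lever is home in the arrow-marked notch; I did not run a separate check on the bystanders.

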